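Seat the displacement probe in its retaining block

TASK

Two steel retaining blocks with open fronts stand on the worktable. Slide the displacement probe, lying on its feet, under the roof of the taller block, flat end first and with its plunger rod pointing back out of the mouth, until the flat end is fully home against the back of the pocket, then let go of it.

Things in the scene. Friction and masses are not known exactly. Their poses are not given: they have to be found in the camera images.
- probe: Loose displacement probe, bar-shaped, 0.3-0.6 kg. Origin under it, z up, y towards its plunger rod. mm: body x -21 to 27, y -108 (flat end) to 37, top z 42; foot plates x -22 to 28; rod radius 4.5, x 11, z 26, to y 108; side socket to x -28 at y -85; post on top (x 3, y 5, radius 6) to z 54. Grip across the 48 width, e.g. at x 3, y -30. Starts with the rod along world -x within 0.5 rad.
- probe_butt (a point): Middle of the lower edge of the probe's flat end: (3, -108, 0) mm in the probe's frame, with the probe's axes.
- tall_block: Taller steel retaining block, 52 x 104 x 60 mm, fixed. Origin at the centre of its underside, z up; mouth faces its -x (along world -x within 0.2 rad). The pocket stands on the bare table, open in front: from the mouth at x -26 mm to the back wall's face at x +14; 80 wide (y -40 to 40); roof underside z 52, top z 60. In the left or right place.
- low_block: Lower steel retaining block, not for the probe: same shape, fixed, 52 x 104 x 30 mm, roof underside at z 22 mm only. Same origin and axes; in the other place.
Things that resemble listed ones, but are neither listed nor needed, are in the scene too. There is more than one size of the probe; the job needs the larger.

How it is judged:
At the end, for the whole second after the job is handed in: The probe lies on its feet on the table (upright within 0.15 rad, flat end less than 8 mm up), at rest and released, its flat end inside the taller block's pocket within 12 mm of the back wall and within 30 mm of the pocket's centre line, its length along the pocket within 0.22 rad (x of probe_butt in the frame of tall_block between 0.002 and 0.02 m and y of probe_butt in the frame of tall_block between -0.03 and 0.03 m and height (world z) of probe_butt below 0.008 m and angle between probe's own z axis and vertical below 0.15 rad and angle between the y axis of probe and the x axis of tall_block, either way round below 0.22 rad and linear speed of probe below 0.02 m/s); the robot touches nothing.
It also fails if it takes over 35 s, if anything falls off the work surface, if the arm or the gripper's body presses on something with over 40 N, if the wrist force passes 120 N, or if a joint passes its speed limit or range.

ROBOT

A 6-joint arm with a two-finger parallel gripper is mounted at the origin on a cart in front of the work surface, level with it; the furniture and walls round the work are solid. World frame = base frame: x ahead of the robot, y to its left, z up, the work surface at z = 0. Lengths are in m, angles in rad, forces in N, time in s.
With the tool pointing down it reaches from about 0.4 to 0.925 m from the base axis. Payload 3.4 kg.
Tool frame: the origin (TCP) lies at the very end of the fingers, on their centre line; the grasp point (between the pads) lies 19 mm behind it; z points along the fingers, y is the line along which they close (so a half turn about z gives the same grasp; the last joint's range is limited). The gripper opens to 85 mm and grips with 20 to 120 N. Pads are 22 mm wide; open, the fingers measure 114 mm over their backs; the gripper's body (76 mm by 85 mm) begins 54 mm behind the grasp point. The pads swing forward as they close: fully open they stand 13 mm farther back than shut.
Start: joints at [-1.244, 0.307, 1.506, -0, 1.328, -0.073], TCP at [0.224, -0.529, 0.231] pointing down, gripper open.
Joint ranges: [-3.12, 3.12], [-1.05, 2.28], [0.14, 2.33], [-1.42, 4.57], [0.1, 2.73], [-2.68, 2.68]. Speed limits (rad/s): [2.57, 2.57, 3.14, 3.14, 3.14, 3.14].

INTERFACE

Orientations are given as a 3x3 rotation matrix whose columns are the frame's x, y, z axes.
In Python, from rig import r gives the robot as it stands. The module is installed in compiled form; this text tells all that it offers.
- The arm moves only by the tool servo_tool, never from a script. Its argument "commands" is a list of rows, each a list of 6 numbers: the shift along the world's x, y, z in m, then the turn, a rotation vector about the world's x, y, z in rad. A call has 1 to 20 rows; each row shifts and turns the commanded pose from where the row before left it; what a row does not reach is not made up. A row lasts 1/10 s, in which the tool goes at most 50 mm and 8.59 degrees, less where a joint would pass 70% of its speed; a pose out of reach is approached as far as the arm can. A call with a gripper value outside its range is refused whole. "claw" is the opening, from 0 (shut) to 1 (fully open), set as the call begins (left out, the last holds). The fingers move at their own pace and stop on an object; "newtons" is the grip in N (left out, the last holds). Time passes only in rows, so rows that do not move let the fingers close. It gives the time, the measured TCP pose, the force, the opening and the grip force at its end, in the units of the state.
- r.observe(): the state, without advancing time (a new reading comes with each control period).
- r.grab_frame(name): name is "scene" or "top" or "wrist"; returns a dict with "img" (384x512x3 uint8, red, green, blue), "K" (3x3 intrinsics, pixels), "dist_coeffs" ([k1, k2, p1, p2, k3] as OpenCV has them; the pictures are not rectified), "position" and "attitude" of the camera in the world; the wrist camera has in their place "mount" (4x4, takes a point from camera to tool coordinates, whose origin is the TCP and whose axes are the flange's). Camera axes: x right, y down, z forward; pixel columns grow to the right and rows downward; lengths in m; the calibration is good to about 2 mm. A picture is of the moment at which its call begins: read the wrist's pose just before it. There is no depth.
- r.hand_in(): hands the job in; it is judged then, once.
The state is a dict: "time": time; "joint_pos": joint angles; "qvel": joint speeds; "joint_efforts": joint torques, N m; "position": TCP position; "tcp_rot": TCP orientation; "wrist_force": force on the tool from outside, world axes, zero at the start; "moment": the same for the moment, N m; "opening": finger opening in m; "grip_force": force on a finger pad.
Only numpy, scipy, OpenCV 4.12 (cv2) and the standard library are available. Lean on these libraries where they do the work, as an engineer would, in place of code of your own. Each camera call takes 0.05 s, during which the arm holds its last target. There are 200 camera calls.

## Working session

There is one attempt and no reset: what is moved stays moved. The work goes in short steps, Python scripts to look and compute and a tool call to move; the robot and the scene stay as the last step left them, time stands still between calls to the robot, and variables do not carry over. Pictures are saved under pics/ and viewed, at most 10 in all, crops included, and the job is handed in when it is done.

Besides the shell and the picture viewer there is one more tool, called after "Emit:" as name(argument=value, ...) on one line, values as JSON. servo_tool: Moves the arm, as the interface text tells. Its arguments: {"type":"object","properties":{"commands":{"type":"array","items":{"type":"array","items":{"type":"number"}}},"claw":{"type":"number"},"newtons":{"type":"number"}},"required":["commands"]}

```bash
mkdir -p pics
python3 - <<'E'
from rig import r
import cv2,pickle
d={}
for n in ("scene","top"):
    f=r.grab_frame(n); d[n]=f; cv2.imwrite(f"pics/{n}0.png",f["img"][:,:,::-1]); print(n,f["position"],f["attitude"],f["K"],f["dist_coeffs"])
pickle.dump(d,open("f0.pkl","wb"))
print(r.observe())
E
```

```text
scene [ 0.11010149 -0.52175256  0.5602262 ] [[ 0.7601106  -0.40760596  0.50605262]
 [-0.64979211 -0.4750728   0.59335997]
 [-0.00144523 -0.7798482  -0.625967  ]] [[470.63524794   0.         260.64301968]
 [  0.         470.63524794 186.71626834]
 [  0.           0.           1.        ]] [-0.16410628  0.          0.          0.          0.        ]
top [0.41305597 0.00585824 0.87361276] [[ 0.02416021 -0.98574901  0.16647875]
 [-0.99894482 -0.03031082 -0.03450372]
 [ 0.03905812 -0.16546947 -0.98544118]] [[351.61020587   0.         255.69162292]
 [  0.         351.61020587 187.22247573]
 [  0.           0.           1.        ]] [0.01986226 0.         0.         0.         0.        ]
{'time': 0.1, 'joint_pos': array([-1.24348654e+00,  3.07470211e-01,  1.50753550e+00,  1.35401425e-05,
        1.32841399e+00, -7.34879805e-02]), 'qvel': array([-0.00154343, -0.00344497, -0.00434763, -0.00105991, -0.00080215,
       -0.00135228]), 'joint_efforts': array([ 4.04024840e-04, -4.58528030e+01, -2.52608246e+01, -1.12235759e-05,
        5.71701676e-03, -2.93853236e-05]), 'position': array([ 0.22412393, -0.52884027,  0.23049192]), 'tcp_rot': array([[ 9.20751349e-01,  3.90149488e-01, -5.74945151e-04],
       [ 3.90149884e-01, -9.20749727e-01,  1.73428174e-03],
       [ 1.47248542e-04, -1.82115703e-03, -9.99998331e-01]]), 'wrist_force': array([0.61731546, 0.04942471, 0.25512853]), 'moment': array([-0.03605244, -0.03513061,  0.02884648]), 'grip_force': 0.0, 'opening': 0.08551215821891307}
```

View pics/scene0.png

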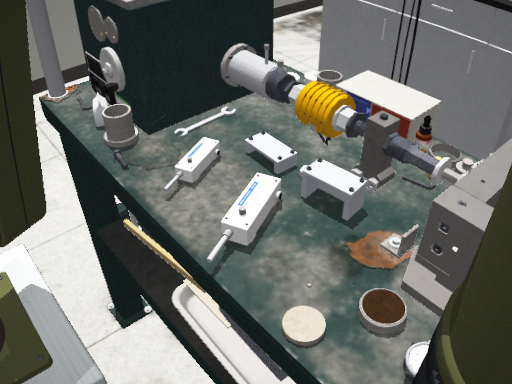

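View pics/top0.png

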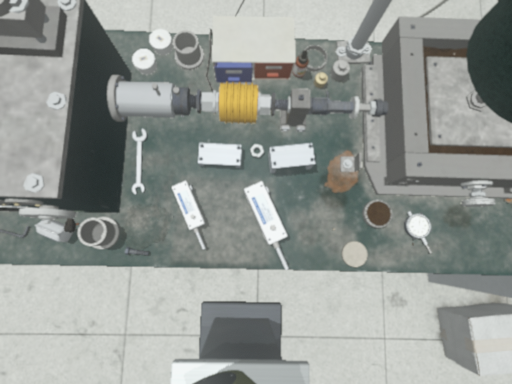

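The top view shows the larger probe at about (265,213), rod end (286,268), and a smaller one at (187,205). The blocks are at (219,154) and (292,157). In the scene view, the block at (335,185) stands tall with a visible pocket, and the one at (270,150) is low. So the candidates are the larger probe at top (265,213) and the right block. I'll measure these and confirm them in a crop.

```bash
cat > h.py <<'E'
import numpy as np,cv2
def plane(f,uv,z):
    n=cv2.undistortPoints(np.float64(uv).reshape(-1,1,2),f["K"],np.array(f["dist_coeffs"]))[:,0]
    d=np.c_[n,np.ones(len(n))]@np.array(f["attitude"]).T; p=np.array(f["position"])
    return p+d*((z-p[2])/d[:,2])[:,None]
def proj(f,P):
    R=np.array(f["attitude"]).T; t=-R@np.array(f["position"])
    return cv2.projectPoints(np.float64(P).reshape(-1,1,3),cv2.Rodrigues(R)[0],t,f["K"],np.array(f["dist_coeffs"]))[0][:,0]
E
python3 - <<'E'
import pickle,numpy as np,cv2
from h import *
d=pickle.load(open("f0.pkl","rb")); f=d["top"]; im=f["img"]
hsv=cv2.cvtColor(im,cv2.COLOR_RGB2HSV)
for thr in (190,215):
    m=((hsv[:,:,2]>thr)&(hsv[:,:,1]<40)).astype(np.uint8)
    m[:130]=0;m[262:]=0
    m=cv2.morphologyEx(m,cv2.MORPH_CLOSE,np.ones((5,5),np.uint8))
    m=cv2.morphologyEx(m,cv2.MORPH_OPEN,np.ones((7,7),np.uint8))
    for c in cv2.findContours(m,0,1)[0]:
        if cv2.contourArea(c)<300: continue
        M=cv2.moments(c);u=M["m10"]/M["m00"];v=M["m01"]/M["m00"]
        if not 150<u<330: continue
        for z in (.03,.042,.06):
            P=plane(f,c,z)[:,:2]*1000; rc=cv2.minAreaRect(np.float32(P)); b=cv2.boxPoints(rc)
            e=[b[1]-b[0],b[2]-b[1]]; L=max(e,key=np.linalg.norm)
            print(thr,(round(u),round(v)),z,np.round(rc[0]),np.round(rc[1]),"long dir",round(float(np.arctan2(L[1],L[0])),3))
c1=cv2.resize(im[135:275,160:330],None,fx=4,fy=4,interpolation=cv2.INTER_CUBIC)
cv2.imwrite("pics/crop1.png",c1[:,:,::-1])
E
```

```text
190 (265, 213) 0.03 [495. -50.] [152.  54.] long dir 0.446
190 (265, 213) 0.042 [494. -49.] [150.  53.] long dir 0.446
190 (265, 213) 0.06 [492. -48.] [147.  52.] long dir 0.446
190 (188, 205) 0.03 [507. 138.] [118.  42.] long dir 0.397
190 (188, 205) 0.042 [506. 136.] [117.  41.] long dir 0.397
190 (188, 205) 0.06 [504. 133.] [114.  40.] long dir 0.397
190 (292, 155) 0.03 [ 639. -111.] [ 54. 106.] long dir -1.436
190 (292, 155) 0.042 [ 636. -110.] [ 53. 105.] long dir -1.436
190 (292, 155) 0.06 [ 631. -107.] [ 52. 103.] long dir -1.436
190 (219, 154) 0.03 [637.  68.] [103.  52.] long dir 1.558
190 (219, 154) 0.042 [634.  67.] [101.  52.] long dir 1.558
190 (219, 154) 0.06 [629.  66.] [99. 50.] long dir 1.558
215 (265, 213) 0.03 [496. -48.] [145.  48.] long dir 0.449
215 (265, 213) 0.042 [495. -47.] [143.  48.] long dir 0.449
215 (265, 213) 0.06 [493. -46.] [140.  47.] long dir 0.449
215 (187, 205) 0.03 [509. 139.] [112.  37.] long dir 0.449
215 (187, 205) 0.042 [507. 137.] [110.  36.] long dir 0.449
215 (187, 205) 0.06 [505. 134.] [108.  35.] long dir 0.449
215 (292, 156) 0.03 [ 639. -111.] [ 51. 105.] long dir -1.436
215 (292, 156) 0.042 [ 636. -110.] [ 50. 103.] long dir -1.436
215 (292, 156) 0.06 [ 631. -107.] [ 49. 101.] long dir -1.436
215 (219, 154) 0.03 [636.  69.] [51. 98.] long dir -1.539
215 (219, 154) 0.042 [633.  68.] [50. 97.] long dir -1.539
215 (219, 154) 0.06 [628.  67.] [49. 95.] long dir -1.539
```

View pics/crop1.png

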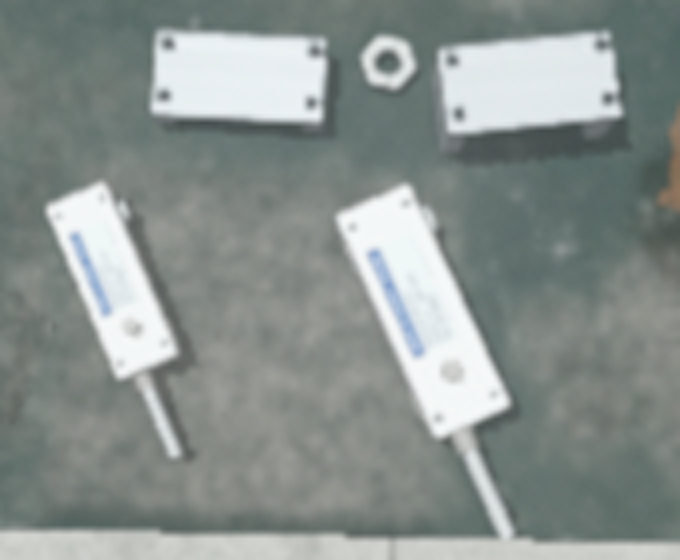

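The crop confirms it. The larger probe (145x48 mm) has its body centre at (495,-48) mm and heading 0.447. The tall block, on the right with its legs visible, is at (631,-107) mm with heading 0.135. I'm moving over the probe now.

Emit:
servo_tool(commands=[[0.013,0.0239,-0.004,0,0,0.0023],[0.013,0.0239,-0.004,0,0,0.0023],[0.013,0.0239,-0.004,0,0,0.0023],[0.013,0.0239,-0.004,0,0,0.0023],[0.013,0.0239,-0.004,0,0,0.0023],[0.013,0.0239,-0.004,0,0,0.0023],[0.013,0.0239,-0.004,0,0,0.0023],[0.013,0.0239,-0.004,0,0,0.0023],[0.013,0.0239,-0.004,0,0,0.0023],[0.013,0.0239,-0.004,0,0,0.0023],[0.013,0.0239,-0.004,0,0,0.0023],[0.013,0.0239,-0.004,0,0,0.0023],[0.013,0.0239,-0.004,0,0,0.0023],[0.013,0.0239,-0.004,0,0,0.0023],[0.013,0.0239,-0.004,0,0,0.0023],[0.013,0.0239,-0.004,0,0,0.0023],[0.013,0.0239,-0.004,0,0,0.0023],[0.013,0.0239,-0.004,0,0,0.0023],[0.013,0.0239,-0.004,0,0,0.0023],[0,0,0,0,0,0]], claw=1)

```text
time: 2.1
position: [0.4721, -0.073, 0.1546]
tcp_rot: [[0.902, 0.433, -0.001], [0.433, -0.902, 0.001], [0.0, -0.001, -1.0]]
wrist_force: [-1.1, 0.2, 0.2]
opening: 0.0855
grip_force: 0.0
```

Run:
```python
import pickle,numpy as np,cv2
from h import *
from rig import r
o=r.observe(); w=r.grab_frame("wrist")
T=np.eye(4); T[:3,:3]=o["tcp_rot"]; T[:3,3]=o["position"]; C=T@np.array(w["mount"])
w["attitude"]=C[:3,:3]; w["position"]=C[:3,3]
print(o["position"],C.round(3))
s=pickle.load(open("f0.pkl","rb"))["scene"]
def rect(th,cx,cy,L,W,z):
    R=np.array([[np.cos(th),-np.sin(th)],[np.sin(th),np.cos(th)]])
    p=np.array([[L,W],[-L,W],[-L,-W],[L,-W]])/2@R.T+[cx,cy]
    return np.c_[p,np.full(4,z)]
pr=rect(.447,.4945,-.048,.145,.048,.042); bl=rect(.135,.631,-.107,.052,.104,.06)
ims=[]
for f in (s,w):
    im=f["img"].copy()
    for q in (pr,bl): cv2.polylines(im,[np.int32(proj(f,q).round())],True,(255,0,0),1)
    ims.append(im)
ims[0]=cv2.resize(ims[0][130:300,180:407],(512,384),interpolation=cv2.INTER_CUBIC)
cv2.imwrite("pics/chk.png",cv2.resize(np.hstack(ims),(800,300))[:,:,::-1])
# wrist measurement
hsv=cv2.cvtColor(w["img"],cv2.COLOR_RGB2HSV); m=((hsv[:,:,2]>200)&(hsv[:,:,1]<40)).astype(np.uint8)
for c in cv2.findContours(cv2.morphologyEx(m,cv2.MORPH_OPEN,np.ones((9,9),np.uint8)),0,1)[0]:
    if cv2.contourArea(c)<3000: continue
    for z in (.042,.06):
        rc=cv2.minAreaRect(np.float32(plane(w,c,z)[:,:2]*1000)); print(cv2.boundingRect(c),z,np.round(rc[0]),np.round(rc[1]),round(rc[2],1))
```

```text
[ 0.47208382 -0.0729627   0.1545951 ] [[ 0.432 -0.859 -0.275  0.541]
 [-0.902 -0.412 -0.13  -0.039]
 [-0.001  0.304 -0.953  0.297]
 [ 0.     0.     0.     1.   ]]
(211, 61, 58, 158) 0.042 [499. -45.] [135.  47.] 25.8
(211, 61, 58, 158) 0.06 [502. -45.] [126.  43.] 25.8
(329, 0, 140, 73) 0.042 [ 628. -119.] [ 50. 108.] 25.4
(329, 0, 140, 73) 0.06 [ 622. -113.] [ 46. 101.] 25.4
```

View pics/chk.png

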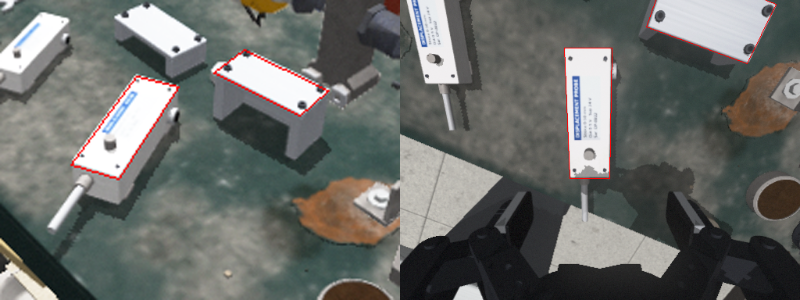

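The red outlines predicted from the top view fit the probe and the tall block in both the scene view (left) and the wrist view (right). I'm descending to grasp.

Emit:
servo_tool(commands=[[0.0065,0.0102,-0.005,0,0,0],[0.0065,0.0102,-0.0125,0,0,0],[0,0,-0.0175,0,0,0],[0,0,-0.0175,0,0,0],[0,0,-0.0175,0,0,0],[0,0,-0.0175,0,0,0],[0,0,-0.0175,0,0,0],[0,0,-0.0175,0,0,0],[0,0,-0.014,0,0,0],[0,0,-0.008,0,0,0],[0,0,0,0,0,0],[0,0,0,0,0,0]])

```text
time: 3.35
position: [0.4844, -0.055, 0.0107]
tcp_rot: [[0.903, 0.43, -0.0], [0.43, -0.903, 0.0], [-0.0, -0.0, -1.0]]
wrist_force: [0.1, 0.2, -0.1]
opening: 0.0857
grip_force: 0.0
```

Emit:
servo_tool(commands=[[0,0,0,0,0,0],[0,0,0,0,0,0],[0,0,0,0,0,0],[0,0,0,0,0,0],[0,0,0,0,0,0],[0,0,0,0,0,0],[0,0,0,0,0,0],[0,0,0,0,0,0]], claw=0, newtons=40)

```text
time: 4.15
position: [0.4845, -0.0548, 0.0116]
tcp_rot: [[0.903, 0.43, 0.001], [0.43, -0.903, 0.0], [0.001, 0.0, -1.0]]
wrist_force: [-1.1, 2.0, 6.2]
opening: 0.0475
grip_force: 42.6
```

Emit:
servo_tool(commands=[[0,0,0.002,0,0,0],[0,0,0.002,0,0,0],[0.0021,-0.0069,0,0,0,-0.0309],[0.0021,-0.0069,0,0,0,-0.0309],[0.0021,-0.0069,0,0,0,-0.0309],[0.0021,-0.0069,0,0,0,-0.0309],[0.0021,-0.0069,0,0,0,-0.0309],[0.0021,-0.0069,0,0,0,-0.0309],[0.0021,-0.0069,0,0,0,-0.0309],[0.0021,-0.0069,0,0,0,-0.0309],[0.0021,-0.0069,0,0,0,-0.0309],[0.0021,-0.0069,0,0,0,-0.0309],[0,0,0,0,0,0],[0,0,0,0,0,0],[0,0,0,0,0,0]])

```text
time: 5.65
position: [0.5049, -0.1236, 0.0147]
tcp_rot: [[0.991, 0.135, -0.001], [0.135, -0.991, 0.0], [-0.001, -0.0, -1.0]]
wrist_force: [-1.2, 0.3, -5.5]
opening: 0.0475
grip_force: 42.2
```

Run:
```python
import numpy as np,cv2
from h import *
from rig import r
o=r.observe(); print(o["position"],o["tcp_rot"][:2,0],o["wrist_force"],o["moment"])
a=r.grab_frame("scene")["img"][110:300,180:433]; b=r.grab_frame("top")["img"][130:280,190:390]
cv2.imwrite("pics/pre.png",np.hstack([cv2.resize(a,(400,300)),cv2.resize(b,(400,300))])[:,:,::-1])
```

```text
[ 0.50491877 -0.12362874  0.01471854] [0.99080822 0.13527275] [-1.20066685  0.25937301 -5.54235874] [-0.0170528   0.03205345  0.03702087]
```

View pics/pre.png

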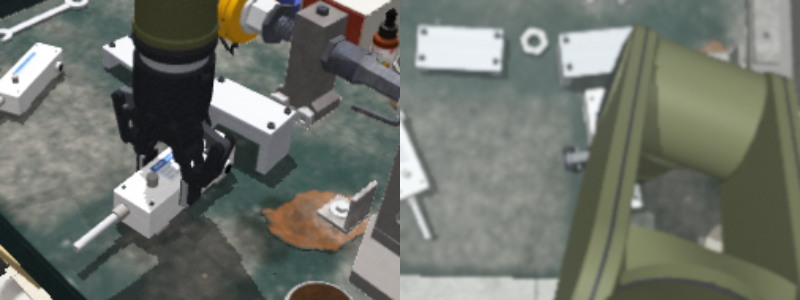

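The probe is held (opening 47.5 mm, load about 5.5 N) and aligned in front of the mouth, with its rod pointing back. I'm inserting it.

Emit:
servo_tool(commands=[[0.004,0.0005,0,0,0,0],[0.004,0.0005,0,0,0,0],[0.004,0.0005,0,0,0,0],[0.004,0.0005,0,0,0,0],[0.004,0.0005,0,0,0,0],[0.004,0.0005,0,0,0,0],[0.004,0.0005,0,0,0,0],[0.004,0.0005,0,0,0,0],[0.004,0.0005,0,0,0,0],[0.004,0.0005,0,0,0,0],[0.004,0.0005,0,0,0,0],[0.003,0.0005,0,0,0,0],[0,0,-0.0015,0,0,0],[0,0,-0.0015,0,0,0],[0,0,0,0,0,0],[0,0,0,0,0,0]])

```text
time: 7.35
position: [0.5521, -0.1179, 0.0117]
tcp_rot: [[0.991, 0.135, -0.0], [0.135, -0.991, 0.0], [-0.0, -0.0, -1.0]]
wrist_force: [-0.1, -0.4, -5.3]
opening: 0.0475
grip_force: 42.4
```

Emit:
servo_tool(commands=[[0,0,-0.0008,0,0,0],[0,0,0,0,0,0],[0.001,0.0001,0,0,0,0],[0.001,0.0001,0,0,0,0],[0.001,0.0001,0,0,0,0],[0.001,0.0002,0,0,0,0],[0.001,0.0001,0,0,0,0],[0.001,0.0001,0,0,0,0],[0,0,0,0,0,0]])

```text
time: 8.25
position: [0.5563, -0.1173, 0.0116]
tcp_rot: [[0.991, 0.135, -0.003], [0.135, -0.991, -0.0], [-0.003, -0.0, -1.0]]
wrist_force: [-6.6, -0.9, 8.6]
opening: 0.0476
grip_force: 43.7
```

Emit:
servo_tool(commands=[[0,0,0.0008,0,0,0],[0,0,0,0,0,0],[0.001,0.0001,0,0,0,0],[0.001,0.0001,0,0,0,0],[0.001,0.0002,0,0,0,0],[0,0,0,0,0,0]])

```text
time: 8.85
position: [0.5612, -0.1168, 0.0116]
tcp_rot: [[0.991, 0.135, -0.0], [0.135, -0.991, 0.0], [-0.0, -0.0, -1.0]]
wrist_force: [-1.6, -1.0, -1.9]
opening: 0.0477
grip_force: 42.6
```

Emit:
servo_tool(commands=[[0.001,0.0001,0,0,0,0],[0.001,0.0001,0,0,0,0],[0.001,0.0002,0,0,0,0],[0,0,0,0,0,0]])

```text
time: 9.25
position: [0.5612, -0.1168, 0.0116]
tcp_rot: [[0.991, 0.135, -0.006], [0.135, -0.991, -0.0], [-0.005, -0.001, -1.0]]
wrist_force: [-8.8, -3.5, 2.4]
opening: 0.0471
grip_force: 43.1
```

Emit:
servo_tool(commands=[[0.001,0.0001,0,0,0,0],[0.001,0.0001,0,0,0,0],[0.001,0.0002,0,0,0,0],[0,0,0,0,0,0]])

```text
time: 9.65
position: [0.5612, -0.1166, 0.0116]
tcp_rot: [[0.991, 0.136, -0.011], [0.136, -0.991, -0.0], [-0.011, -0.001, -1.0]]
wrist_force: [-14.5, -4.9, 8.4]
opening: 0.0472
grip_force: 43.7
```

The TCP stopped dead at 14.5 N, and the measured butt position (x≈14.5 mm) matches the back wall. I'm relieving the push, releasing and retreating upward.

Emit:
servo_tool(commands=[[-0.0025,-0.0003,0,0,0,0],[-0.0025,-0.0004,-0.0004,0,0,0],[0,0,0,0,0,0]])

```text
time: 9.95
position: [0.5613, -0.1166, 0.0116]
tcp_rot: [[0.991, 0.135, -0.001], [0.135, -0.991, 0.0], [-0.001, -0.001, -1.0]]
wrist_force: [-4.9, -0.2, 3.5]
opening: 0.0472
grip_force: 43.1
```

Emit:
servo_tool(commands=[[0,0,0,0,0,0],[0,0,0,0,0,0],[0,0,0,0,0,0],[0,0,0,0,0,0],[0,0,0,0,0,0],[0,0,0,0,0,0],[0,0,0,0,0,0],[0,0,0,0,0,0]], claw=1)

```text
time: 10.75
position: [0.5623, -0.1167, 0.0114]
tcp_rot: [[0.991, 0.135, 0.0], [0.135, -0.991, -0.0], [0.0, 0.0, -1.0]]
wrist_force: [-0.1, -0.4, -0.0]
opening: 0.0856
grip_force: 0.0
```

Emit:
servo_tool(commands=[[0,0,0.01,0,0,0],[0,0,0.015,0,0,0],[0,0,0.02,0,0,0],[0,0,0.02,0,0,0],[0,0,0.02,0,0,0],[0,0,0.02,0,0,0],[0,0,0.02,0,0,0],[-0.01,-0.01,0.02,0,0,0],[-0.01,-0.02,0.01,0,0,0],[-0.01,-0.02,0,0,0,0],[-0.01,-0.02,0,0,0,0],[-0.01,-0.02,0,0,0,0],[-0.01,-0.02,0,0,0,0],[-0.01,-0.02,0,0,0,0],[-0.01,-0.02,0,0,0,0],[-0.01,-0.02,0,0,0,0],[0,-0.01,0,0,0,0],[0,0,0,0,0,0],[0,0,0,0,0,0]])

```text
time: 12.65
position: [0.4727, -0.2963, 0.1667]
tcp_rot: [[0.991, 0.135, 0.001], [0.135, -0.991, 0.0], [0.001, -0.0, -1.0]]
wrist_force: [0.4, 0.6, 0.2]
opening: 0.0852
grip_force: 0.0
```

Run:
```python
import numpy as np,cv2
from h import *
from rig import r
o=r.observe(); print(o["time"],o["position"],o["wrist_force"])
a=r.grab_frame("scene")["img"][110:300,180:433]; f=r.grab_frame("top"); im=f["img"].copy()
c,s=np.cos(.135),np.sin(.135)
W=lambda L:np.array([[631+x*c-y*s,-107+x*s+y*c,z] for x,y,z in L])/1000
# predicted visible body (butt at x=14): mouth to rod end face at x=-131, top z=42
q=proj(f,W([(-26,24,42),(-131,24,42),(-131,-24,42),(-26,-24,42)]))
cv2.polylines(im,[np.int32(q.round())],True,(255,0,0),1)
cv2.imwrite("pics/end.png",np.hstack([cv2.resize(a,(400,300)),cv2.resize(im[130:280,190:390],(400,300))])[:,:,::-1])
```

```text
12.65 [ 0.47268963 -0.29632698  0.16665856] [0.4461007  0.61895731 0.19439848]
```

View pics/end.png

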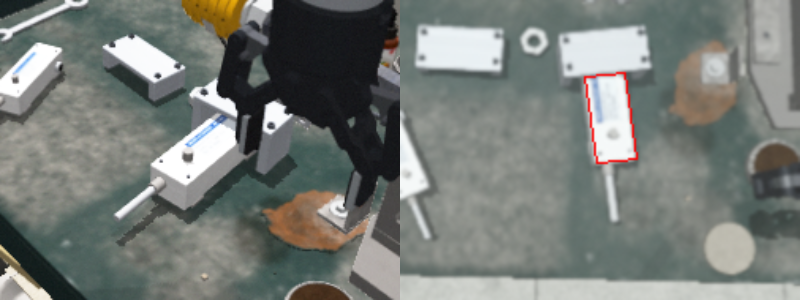

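The probe lies flat in the tall block. Its visible body matches the outline predicted for a fully home probe within about 1 px, its rod points back out, and the gripper is clear.

```bash
python3 -c "
from rig import r
print(r.hand_in())"
```

```text
the job is handed in; nothing more can be done
None
```

The larger probe is in the taller block with its flat end home against the back wall, rod pointing out, released with the gripper clear; I handed it in at about 12.7 s, and no verdict was returned.

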